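# Release the small white carton from its glue press

## Robot

A 6-joint arm with a two-finger parallel gripper is mounted at the origin on a cart in front of the work surface, level with it; the furniture and walls round the work are solid. World frame = base frame: x ahead of the robot, y to its left, z up, the work surface at z = 0. Lengths are in m, angles in rad, forces in N, time in s.
With the tool pointing down it reaches from about 0.25 to 0.775 m from the base axis. Payload 4 kg.
Tool frame: the origin (TCP) lies at the very end of the fingers, on their centre line; the grasp point (between the pads) lies 19 mm behind it; z points along the fingers, y is the line along which they close (so a half turn about z gives the same grasp; the last joint's range is limited). The gripper opens to 85 mm and grips with 20 to 120 N. Pads are 22 mm wide; open, the fingers measure 114 mm over their backs; the gripper's body (76 mm by 85 mm) begins 54 mm behind the grasp point. The pads swing forward as they close: fully open they stand 13 mm farther back than shut.
Start: joints at [1.184, 0.087, 1.371, -0, 1.684, -0.103], TCP at [0.154, 0.528, 0.231] pointing down, gripper open.
Joint ranges: [-3.1, 3.1], [-0.76, 2.03], [0.27, 2.55], [-1.08, 4.22], [0.17, 2.65], [-2.57, 2.57]. Speed limits (rad/s): [2.79, 2.79, 3.14, 3.14, 3.14, 3.14].

## Interface

Orientations are given as a unit quaternion [x, y, z, w].
In Python, from workcell import sensors, cams, env gives the robot as it stands.
- The arm moves only by the shell command python3 -m jog 'ROWS' [FORCE]. ROWS is JSON, a list of rows, each an object with "grip": the opening, from 0 (shut) to 1 (fully open); "slide": the shift along the tool's x, y, z in cm, a list of three; "twist": the turn, a rotation vector about the tool's x, y, z in rad, a list of three. A call has 1 to 10 rows; each row shifts and turns the commanded pose from where the row before left it, along the tool's axes as they then stand; what a row does not reach is not made up. A row lasts 1/12 s, in which the tool goes at most 41.7 mm and 7.16 degrees, less where a joint would pass 70% of its speed; a pose out of reach is approached as far as the arm can. A call is refused whole if a number of a shift passes 4.17 or a number of a turn 0.125, either way. A call with a gripper value outside its range is refused whole. The fingers move at their own pace and stop on an object; FORCE is the grip in N (left out, the last holds). Time passes only in rows, so rows that do not move let the fingers close. It gives the time, the measured TCP pose, the force, the opening and the grip force at its end, in the units of the state.
- sensors.get_state(): the state, without advancing time (a new reading comes with each control period).
- cams.get_image(name): name is "scene" or "top" or "wrist"; returns the picture (420x560x3 uint8, red, green, blue); there is no depth.
- cams.camera_params(name): a dict with "K" (3x3 intrinsics, pixels), "dist_coeffs" ([k1, k2, p1, p2, k3] as OpenCV has them; the pictures are not rectified), "rvec" (rotation vector, rad) and "tvec" (3), from world to camera coordinates, as OpenCV has them; the wrist camera has in their place "T_tool_cam" (4x4, takes a point from camera to tool coordinates, whose origin is the TCP and whose axes are the flange's). Camera axes: x right, y down, z forward; pixel columns grow to the right and rows downward; lengths in m; the calibration is good to about 2 mm. A picture is of the moment at which its call begins: read the wrist's pose just before it. camera_params takes no time and is no camera call.
- env.job_done(): hands the job in; it is judged then, once.
The state is a dict: "time": time; "joint_pos": joint angles; "joint_velocities": joint speeds; "tau": joint torques, N m; "position": TCP position; "tcp_rot": TCP orientation; "ft_force": force on the tool from outside, world axes, zero at the start; "moment": the same for the moment, N m; "width": finger opening in m; "grip_force": force on a finger pad.
Only numpy, scipy, OpenCV 4.12 (cv2) and the standard library are available. Lean on these libraries where they do the work, as an engineer would, in place of code of your own. Each camera call takes 0.05 s, during which the arm holds its last target. There are 200 camera calls.

## Task

Two small glue presses stand on the desk, each with a pivoted arm whose rubber foot holds a carton down. The glue on the smaller, white carton has set: press down the flat thumb plate at the tail of that press's arm so that the foot at its other end tips up at least 3 cm, and leave the arm standing open by itself. Leave the white carton where it lies and do not move the arm on the larger, brown carton.

Things in the scene. Friction and masses are not known exactly. Their poses are not given: they have to be found in the camera images.
- white_arm (a joint): hinge of the arm holding the small white carton: 0 = level, foot on carton; grows as the tail sinks and the foot rises; stop at 0.5 rad; foot up 30 mm at 0.32. Friction hinge: stays where left, takes 3 to 5 N at the tail. Pivot 75 mm above the desk; foot 90 mm beyond it, tail's centre 85 mm on the robot's side. Base and fork are screwed to the desk.
- white_tail (a point): thumb plate at that arm's tail: bare aluminium, 34 x 28 x 4 mm (28 across the arm), bead on its outer edge. Origin: centre of its top face, 83 mm above the desk when level, about 41 mm at the stop; x points along the arm to the pivot (85 mm along x, 8 mm below the top face) and foot, z out of its top. It swings down about the pivot; only the desk is beneath it.
- white_carton: small white carton, 85 x 56 x 29 mm, under the foot, its long side along the arm; origin at the centre of its underside, y along its long side. Loose, 0.15 kg.
- brown_arm (a joint): hinge of the like arm holding the larger brown carton (105 x 66 x 35 mm): 0 = level, foot on carton; grows as its tail sinks. To be left as it is.
Things that resemble listed ones, but are neither listed nor needed, are in the scene too. Several things have the shape of the white_carton; the one meant has the colours described above.

How it is judged:
By the outcome, as a careful person would: the job done as asked, in the order asked, and still so for the second after the job is handed in, with the robot touching nothing.
It also fails if it takes over 24 s, if anything falls off the work surface, if the arm or the gripper's body presses on something with over 40 N, if the wrist force passes 120 N, or if a joint passes its speed limit or range.

## Working session

There is one attempt and no reset: what is moved stays moved. The work goes in short steps, Python scripts to look and compute and a shell command to move; the robot and the scene stay as the last step left them, time stands still between calls to the robot, and variables do not carry over. Pictures are saved under pics/ and viewed, at most 10 in all, crops included, and the job is handed in when it is done.

```bash
mkdir -p pics; python3 - <<'E'
from workcell import sensors,cams,env
import cv2,numpy as np
for n in ["scene","top"]:
    im=cams.get_image(n); np.save(f"pics/{n}.npy",im); cv2.imwrite(f"pics/{n}0.png",im[:,:,::-1])
    print(n,cams.camera_params(n))
s=sensors.get_state();print(s)
E
```

```text
scene {'K': array([[466.08584895,   0.        , 273.67368445],
       [  0.        , 466.08584895, 206.21983518],
       [  0.        ,   0.        ,   1.        ]]), 'dist_coeffs': array([-0.14893011,  0.        ,  0.        ,  0.        ,  0.        ]), 'rvec': array([ 2.12136571, -0.73225628,  0.35527251]), 'tvec': array([-0.41180516,  0.31039543,  0.58884033])}
top {'K': array([[438.3062638 ,   0.        , 286.40200088],
       [  0.        , 438.3062638 , 209.89319588],
       [  0.        ,   0.        ,   1.        ]]), 'dist_coeffs': array([-0.13915281,  0.        ,  0.        ,  0.        ,  0.        ]), 'rvec': array([ 2.16168192, -2.19387562,  0.14705153]), 'tvec': array([0.02745681, 0.567433  , 0.91746414])}
{'time': 0.1, 'joint_pos': array([ 1.18390445e+00,  8.79056970e-02,  1.37213050e+00, -5.81294614e-06,
        1.68360763e+00, -1.03076290e-01]), 'joint_velocities': array([ 6.18239174e-04, -9.36904773e-04, -4.39951658e-03, -4.72515592e-04,
        4.50916814e-05, -4.58856435e-04]), 'tau': array([ 2.25654716e-03, -3.53011751e+01, -3.14220214e+01, -1.40244260e-04,
        7.84710632e-03, -3.24978726e-05]), 'position': array([0.15383176, 0.52757314, 0.23022884]), 'tcp_rot': array([ 1.41432235e-01,  9.89947408e-01, -9.95664319e-04, -2.45944586e-04]), 'ft_force': array([-0.52307815, -1.13163174, -0.15359369]), 'moment': array([-0.01009125,  0.03188119,  0.01268057]), 'grip_force': 0.0, 'width': 0.08555250014830391}
```

View pics/scene0.png

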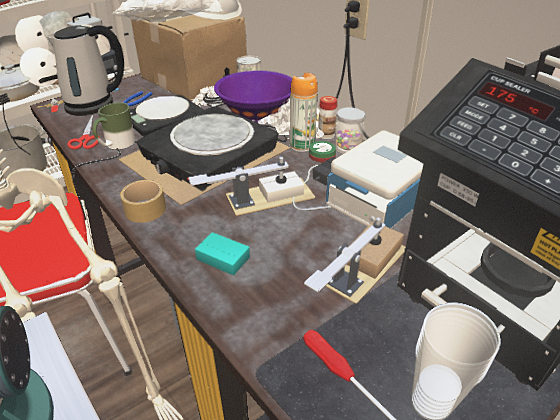

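View pics/top0.png

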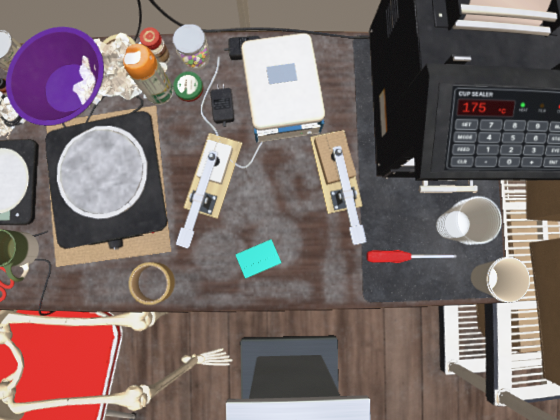

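```bash
cat > h.py <<'E'
import numpy as np,cv2
from workcell import cams
def P(n):
    c=cams.camera_params(n);return c['K'],c['dist_coeffs'],cv2.Rodrigues(c['rvec'])[0],c['tvec']
def ray(n,uv):
    K,d,R,t=P(n);p=cv2.undistortPoints(np.array([[uv]],float),K,d)[0,0]
    return -R.T@t,R.T@np.r_[p,1]
def onz(n,uv,z):
    o,v=ray(n,uv);return o+v*(z-o[2])/v[2]
def proj(n,X):
    c=cams.camera_params(n);return cv2.projectPoints(np.array([X],float),c['rvec'],c['tvec'],c['K'],c['dist_coeffs'])[0][0,0]
def tri(a,b):
    (o1,v1),(o2,v2)=ray('top',a),ray('scene',b)
    s=np.linalg.lstsq(np.c_[v1,-v2],o2-o1,rcond=None)[0]
    return o1+v1*s[0],o2+v2*s[1]
E
python3 - <<'E'
from h import *
for n in('top','scene'):print(n,proj(n,[.154,.528,.23]),proj(n,[0,0,0]))
a=np.load('pics/top.npy')[120:260,150:250];b=np.load('pics/scene.npy')[140:225,180:320]
a=cv2.resize(a,None,fx=4,fy=4,interpolation=2);b=cv2.resize(b,(390,237),interpolation=2)
o=np.zeros((560,800,3),np.uint8);o[:560,:400]=a;o[:237,405:795]=b
cv2.imwrite('pics/crop.png',o[:,:,::-1])
print(onz('top',(185,238),.083),onz('top',(212,157),.083),onz('top',(164,236),.06),onz('top',(358,235),.083))
E
```

```text
top [  8.3913486  431.66762188] [298.81929028 466.51363596]
scene [-33.27701622 116.0348292 ] [-15.05148758 423.84453548]
[0.5073614  0.22759744 0.083     ] [0.67444263 0.17301607 0.083     ] [0.51309185 0.27675801 0.06      ] [ 0.50841651 -0.12525351  0.083     ]
```

View pics/crop.png

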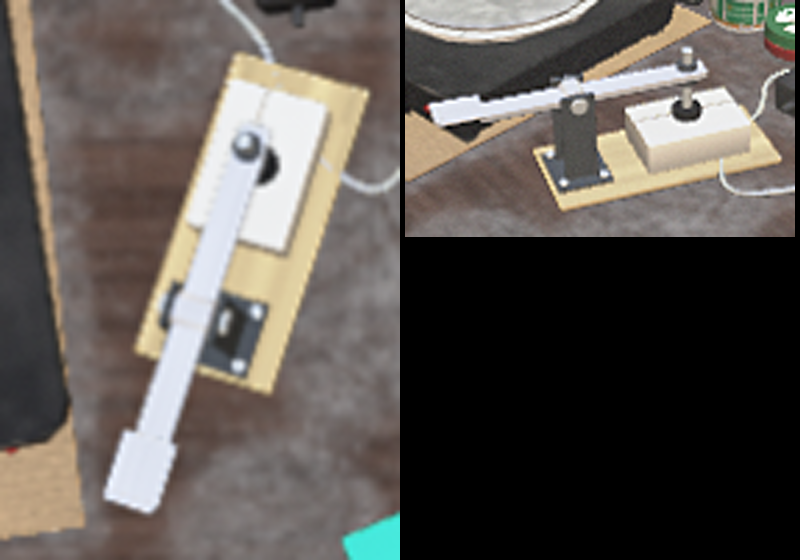

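The top view shows the white press's tail at about (185,238) and its foot near (212,157). The scene view shows the same tail at (198,178), so I can check its position and the skeleton's height by triangulation.

```bash
python3 - <<'E'
from h import *
print('tail',tri((185,237.8),(198,178.4)))
print('elbow',tri((150,320),(105,270)));print('shoulder',tri((10,350),(45,185)))
E
python3 -m jog '[{"grip":0,"slide":[-2,-0.9,-2],"twist":[0,0,0]},{"grip":0,"slide":[-3.3,-1.5,0],"twist":[0,0,0]}]' 40
```

```text
tail (array([0.50768009, 0.22722106, 0.08484037]), array([0.50779895, 0.22715585, 0.08483265]))
elbow (array([ 0.30802175,  0.37035572, -0.16465826]), array([ 0.30654801,  0.37095865, -0.16428191]))
shoulder (array([ 0.2411478 ,  0.70063324, -0.0625999 ]), array([ 0.27714288,  0.6874273 , -0.07875841]))
time: 0.27
position: [0.1971, 0.4918, 0.2533]
tcp_rot: [0.139, 0.99, 0.002, -0.0]
ft_force: [0.2, 0.5, 0.6]
width: 0.0637
grip_force: 0.0
```

```bash
python3 -m jog '[{"grip":0,"slide":[-3.6,-1.6,0],"twist":[0,0,0]},{"grip":0,"slide":[-3.6,-1.6,0],"twist":[0,0,0]},{"grip":0,"slide":[-3.6,-1.6,0],"twist":[0,0,0]},{"grip":0,"slide":[-3.6,-1.6,0],"twist":[0,0,0]},{"grip":0,"slide":[-3.6,-1.6,0],"twist":[0,0,0]},{"grip":0,"slide":[-3.6,-1.6,0],"twist":[0,0,0]},{"grip":0,"slide":[-3.6,-1.6,0],"twist":[0,0,0]},{"grip":0,"slide":[-3.6,-1.6,0],"twist":[0,0,0]},{"grip":0,"slide":[-3.6,-1.6,0],"twist":[0,0,0]},{"grip":0,"slide":[0,0,0],"twist":[0,0,0]}]'
python3 - <<'E'
from h import *
from workcell import sensors
from scipy.spatial.transform import Rotation as R
s=sensors.get_state()
r=R.from_quat(s['tcp_rot'])
print(s['position'],'cm to go',100*r.inv().apply(np.array([.508,.227,.085])-s['position']),r.as_matrix().round(3))
E
```

```text
time: 1.1
position: [0.4732, 0.2561, 0.2498]
tcp_rot: [0.145, 0.989, -0.002, 0.001]
ft_force: [0.6, -0.6, -0.4]
width: 0.0002
grip_force: 0.0
[0.47318261 0.25610162 0.24984957] cm to go [-4.1435189  -1.72867465 16.49813007] [[-0.958  0.288  0.001]
 [ 0.288  0.958 -0.004]
 [-0.002 -0.003 -1.   ]]
```

```bash
python3 -m jog '[{"grip":0,"slide":[-2.1,-0.9,0],"twist":[0,0,0]},{"grip":0,"slide":[-2.0,-0.8,0],"twist":[0,0,0]},{"grip":0,"slide":[0,0,3.5],"twist":[0,0,0]},{"grip":0,"slide":[0,0,3.5],"twist":[0,0,0]},{"grip":0,"slide":[0,0,3.5],"twist":[0,0,0]},{"grip":0,"slide":[0,0,3],"twist":[0,0,0]},{"grip":0,"slide":[0,0,0],"twist":[0,0,0]},{"grip":0,"slide":[0,0,0],"twist":[0,0,0]}]'
python3 - <<'E'
from h import *
from workcell import sensors
from scipy.spatial.transform import Rotation as R
s=sensors.get_state()
r=R.from_quat(s['tcp_rot'])
print(s['position'],'cm to go',100*r.inv().apply(np.array([.508,.227,.085])-s['position']))
o=np.zeros((420,800,3),np.uint8)
a=cams.get_image('scene')[110:250,150:300];b=cams.get_image('wrist')
o[:373,:400]=cv2.resize(a,(400,373));o[:300,400:]=cv2.resize(b,(400,300))
cv2.imwrite('pics/c2.png',o[:,:,::-1])
E
```

```text
time: 1.77
position: [0.5017, 0.2331, 0.1142]
tcp_rot: [0.141, 0.99, -0.001, -0.003]
ft_force: [0.3, 0.2, 0.6]
width: -0.0001
grip_force: 0.0
[0.50172674 0.23312206 0.11418761] cm to go [-0.78716908 -0.40319502  2.91638475]
```

View pics/c2.png

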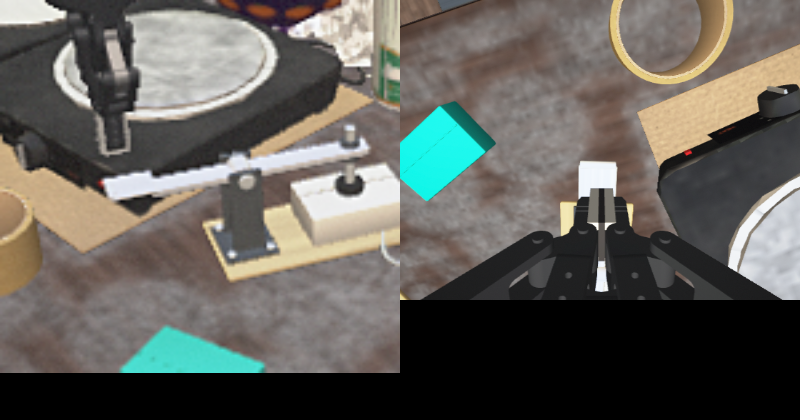

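The fingers are over the thumb plate, about 2 mm off sideways in the wrist view (plate at x≈598, tips at 601). I'll correct that and press.

```bash
python3 -m jog '[{"grip":0,"slide":[-0.5,-0.3,0],"twist":[0,0,0]},{"grip":0,"slide":[0,0,1],"twist":[0,0,0]},{"grip":0,"slide":[0,0,1],"twist":[0,0,0]},{"grip":0,"slide":[0,0,0.6],"twist":[0,0,0]},{"grip":0,"slide":[0,0,0.6],"twist":[0,0,0]},{"grip":0,"slide":[0,0,0.6],"twist":[0,0,0]},{"grip":0,"slide":[0,0,0],"twist":[0,0,0]}]'
python3 -m jog '[{"grip":0,"slide":[0,0,0.5],"twist":[0,0,0]},{"grip":0,"slide":[0,0,0.5],"twist":[0,0,0]},{"grip":0,"slide":[0,0,0.5],"twist":[0,0,0]},{"grip":0,"slide":[0,0,0],"twist":[0,0,0]},{"grip":0,"slide":[0,0,0],"twist":[0,0,0]}]'
python3 - <<'E'
from h import *
o=np.zeros((420,800,3),np.uint8)
a=cams.get_image('scene')[110:250,150:300];b=cams.get_image('wrist')
o[:373,:400]=cv2.resize(a,(400,373));o[:300,400:]=cv2.resize(b,(400,300))
cv2.imwrite('pics/c3.png',o[:,:,::-1])
E
```

```text
time: 2.45
position: [0.5067, 0.229, 0.0768]
tcp_rot: [0.141, 0.99, -0.0, -0.001]
ft_force: [-0.3, -0.2, -0.5]
width: -0.0001
grip_force: 0.0
time: 2.87
position: [0.5073, 0.2291, 0.0627]
tcp_rot: [0.141, 0.99, 0.0, -0.0]
ft_force: [-0.3, -1.0, 0.7]
width: -0.0002
grip_force: 0.0
```

View pics/c3.png

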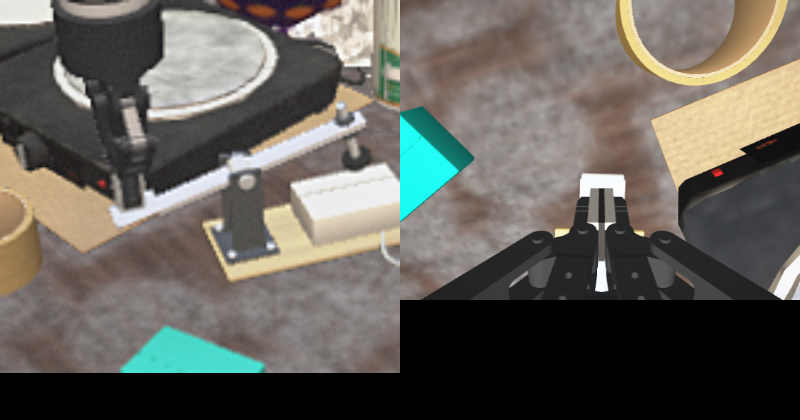

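The tail is sinking and the foot is rising off the carton (crop ≈(355,150)). I'll press further, then lift clear.

```bash
python3 -m jog '[{"grip":0,"slide":[0,0,0.5],"twist":[0,0,0]},{"grip":0,"slide":[0,0,0.4],"twist":[0,0,0]},{"grip":0,"slide":[0,0,0.4],"twist":[0,0,0]},{"grip":0,"slide":[0,0,0],"twist":[0,0,0]},{"grip":0,"slide":[0,0,0],"twist":[0,0,0]}]'
python3 -m jog '[{"grip":0,"slide":[0,0,-1],"twist":[0,0,0]},{"grip":0,"slide":[0,0,-3],"twist":[0,0,0]},{"grip":0,"slide":[0,0,-4],"twist":[0,0,0]},{"grip":0,"slide":[0,0,-4],"twist":[0,0,0]},{"grip":0,"slide":[3,2,-1],"twist":[0,0,0]},{"grip":0,"slide":[3,2,0],"twist":[0,0,0]},{"grip":0,"slide":[3,2,0],"twist":[0,0,0]},{"grip":0,"slide":[3,2,0],"twist":[0,0,0]},{"grip":0,"slide":[0,0,0],"twist":[0,0,0]},{"grip":0,"slide":[0,0,0],"twist":[0,0,0]}]'
python3 - <<'E'
from h import *
o=np.zeros((420,800,3),np.uint8)
a=cams.get_image('scene')[110:250,150:300];b=cams.get_image('top')
o[:373,:400]=cv2.resize(a,(400,373));o[:400,400:]=cv2.resize(b[100:260,140:300],(400,400))
cv2.imwrite('pics/c4.png',o[:,:,::-1])
E
```

```text
time: 3.38
position: [0.5069, 0.2291, 0.0496]
tcp_rot: [0.141, 0.99, -0.0, -0.001]
ft_force: [0.0, -0.5, -0.1]
width: 0.0001
grip_force: 0.1
time: 4.22
position: [0.4132, 0.3407, 0.1808]
tcp_rot: [0.14, 0.99, 0.0, 0.0]
ft_force: [-0.4, 0.1, 0.2]
width: 0.0001
grip_force: 0.0
```

View pics/c4.png

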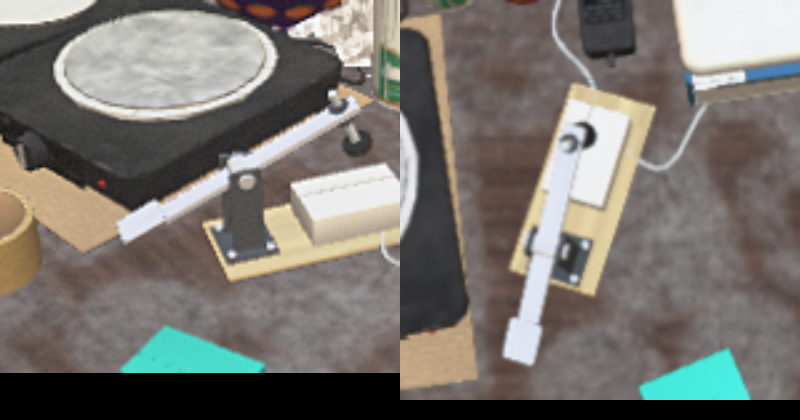

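The arm stands open with the tail at scene (203,192.5) and top (189,236). I'll check the tail's height and angle from those.

```bash
python3 - <<'E'
from h import *
from scipy.optimize import brentq
p=tri((188.8,236.4),(203.2,192.5))[0];print(p)
z=min(p[2],.083);print('theta',brentq(lambda t:.075-.085*np.sin(t)+.008*np.cos(t)-z,0,.9))
E
```

```text
[0.51229736 0.22664918 0.0482834 ]
theta 0.4121176714597709
```

```bash
python3 -c "
from workcell import env
print(env.job_done())"
```

```text
the job is handed in; nothing more can be done
None
```

The white press's arm stands open by itself at about 0.41 rad (0.32 needed for 3 cm of foot lift), the robot never went near the brown press, the white carton looks unmoved, and the job was handed in at about 4.3 s.

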